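Stir the drying ceramic beads

TASK

The washed ceramic beads in the steel bowl need a stir so that they dry evenly: take the red-handled stirring rod out of the stand, put its tip down among the beads, close to the bottom of the bowl, and go round a few full turns, either way, wide enough to push the beads about and shift the orange one clearly from its place. Keep the orange bead in the bowl, then hang the rod back upright in its empty hole in the stand, down on its disc, and let go.

Things in the scene. Friction and masses are not known exactly. Their poses are not given: they have to be found in the camera images.
- stirrer: Red-handled rod hanging upright in a stand hole. Origin at the lower tip, z up the rod. Wooden shaft 18 mm thick, z 0 to 90 mm; red guard disc 62 mm across at z 90 to 95, a red cone under it (18 mm wide at z 72, 36 at 90) centres it in a hole; handle 20 mm thick, z 95 to 150. 0.08 to 0.17 kg. A like brush, handle blue, hangs in the other hole, its top 170 mm above the bench: not wanted.
- bowl: Steel bowl fixed to the bench, 55 mm high, 164 across the rim, wall 4. Origin under its centre, z up, x away from the robot. Inner floor at z 5, flat to 53 mm radius, the wall flaring out from there. In it stand four white beads and an orange one, cylinders 20 mm across, 18 high, 13 g, in a ring of 27 mm radius with the middle free. A like blue bowl of dark cores is not wanted.
- stand: Aluminium tool stand with grey base, fixed to the bench. Origin under its centre, z up. Top plate 80 (x) by 260 (y) mm, upper face at z 110, 12 thick, with two round 40 mm through holes at x 0, y +60 and y -60. A tool hangs with its disc on the plate, the rod's tip then at z 20; base's upper face at z 12, open between.
- bead_orange: The orange indicator bead among the white ones in the steel bowl: cylinder 20 mm across, 18 mm high, origin at its centre.

How it is judged:
By the outcome, as a careful person would: the job done as asked, in the order asked, and still so for the second after the job is handed in, with the robot touching nothing.
It also fails if it takes over 72 s, if anything falls off the work surface, if the arm or the gripper's body presses on something with over 40 N, if the wrist force passes 120 N, or if a joint passes its speed limit or range.

ROBOT

A 7-joint arm with a two-finger parallel gripper is mounted at the origin on the work surface. World frame = base frame: x ahead of the robot, y to its left, z up, the work surface at z = 0. Lengths are in m, angles in rad, forces in N, time in s.
With the tool pointing down it reaches from about 0.35 to 0.9 m from the base axis. Payload 8.1 kg.
Tool frame: the origin (TCP) lies midway between the tips of the shut fingers; the grasp point (between the pads) lies 19 mm behind it; z points along the fingers, y is the line along which they close (so a half turn about z gives the same grasp; the last joint's range is limited). The gripper opens to 92 mm and grips with 3 to 60 N. Pads are 19 mm wide; open, the fingers measure 130 mm over their backs; the gripper's body (75 mm by 190 mm) begins 47 mm behind the grasp point.
Start: joints at [-0.103, 0.434, 0.025, 1.573, -0.012, 1.134, -0.075], TCP at [0.625, -0, 0.2] pointing down, gripper open.
Joint ranges: [-2.62, 2.62], [-0.44, 2.09], [-1.27, 1.32], [0.08, 2.57], [-1.32, 4.46], [0.12, 2], [-2.74, 2.74]. Speed limits (rad/s): [2.22, 2.22, 3.01, 3.01, 3.14, 3.14, 3.14].

INTERFACE

Orientations are given as a rotation vector (axis times angle).
In Python, from cell import readout, get_image, calibration, ticket gives the robot as it stands. The module is installed in compiled form; this text tells all that it offers.
- The arm moves only by the tool move_arm, never from a script. Its argument "series" is a list of rows, each a list of 6 numbers: the shift along the world's x, y, z as a fraction of full scale, then the turn, a rotation vector about the world's x, y, z as a fraction of full scale. A call has 1 to 5 rows; each row is the pose to reach, as a shift and turn from the pose commanded when the call began; what a row does not reach only later rows make up. Full scale, the value 1, is 0.75 m for a shift and 60 degrees for a turn. A row lasts 1/10 s, in which the tool goes at most 50 mm and 8.59 degrees, less where a joint would pass 70% of its speed; a pose out of reach is approached as far as the arm can. A call with a number of a shift or a turn outside -1 to 1 is refused whole. A call with a gripper value outside its range is refused whole. "claw" is the opening, from -1 (shut) to 1 (fully open), so that 0 is half open, set as the call begins (left out, the last holds). The fingers move at their own pace and stop on an object; "squeeze" is the grip in N (left out, the last holds). Time passes only in rows, so rows that repeat a pose let the fingers close. It gives the time, the measured TCP pose, the force, the opening and the grip force at its end, in the units of the state.
- readout.observe(): the state, without advancing time (a new reading comes with each control period).
- get_image(name): name is "scene" or "side" or "wrist"; returns (picture, depth): 420x560x3 uint8, red, green, blue; 420x560 float32, m along the optical axis (not along the pixel's ray), 0 where there is no reading.
- calibration(name): a dict with "fx", "fy", "cx", "cy" (pixels), "k1" (the pictures are not rectified: a ray, as slopes to the right and down, at radius r is drawn at 1 + k1 r^2 times it, then the intrinsics apply), "view" (4x4, takes a point from world to camera coordinates); the wrist camera has in their place "mount" (4x4, takes a point from camera to tool coordinates, whose origin is the TCP and whose axes are the flange's). Camera axes: x right, y down, z forward; pixel columns grow to the right and rows downward; lengths in m; the calibration is good to about 2 mm. A picture is of the moment at which its call begins: read the wrist's pose just before it. calibration takes no time and is no camera call.
- ticket.sign_off(): hands the job in; it is judged then, once.
The state is a dict: "clock": time; "joints": joint angles; "dq": joint speeds; "joint_efforts": joint torques, N m; "position": TCP position; "ee_rot": TCP orientation; "force": force on the tool from outside, world axes, zero at the start; "ft_torque": the same for the moment, N m; "width": opening from 0.0 (shut) to 1.0 (fully open); "gripper_force": force on a finger pad.
Only numpy, scipy, OpenCV 4.12 (cv2) and the standard library are available. Lean on these libraries where they do the work, as an engineer would, in place of code of your own. Each camera call takes 0.05 s, during which the arm holds its last target. There are 200 camera calls.

## Working session

There is one attempt and no reset: what is moved stays moved. The work goes in short steps, Python scripts to look and compute and a tool call to move; the robot and the scene stay as the last step left them, time stands still between calls to the robot, and variables do not carry over. Pictures are saved under pics/ and viewed, at most 10 in all, crops included, and the job is handed in when it is done.

Besides the shell and the picture viewer there is one more tool, called after "Emit:" by a JSON object that holds its "fn" and its "kwargs", one argument or row to a line. move_arm: Moves the arm, as the interface text tells. Shift numbers are shares of 0.75 m and turn numbers shares of 60 degrees, none past 1 either way. Its arguments: {"type":"object","properties":{"series":{"type":"array"},"claw":{"type":"number"},"squeeze":{"type":"number"}},"required":["series"]}

```bash
mkdir -p pics
cat > h.py <<'E'
import numpy as np, cv2
from cell import readout, get_image, calibration, ticket
from scipy.spatial.transform import Rotation as R
def snap(name):
    s=readout.observe(); im,d=get_image(name); return s,im,d
def cloud(name,s,d):
    c=calibration(name); K=np.array([[c['fx'],0,c['cx']],[0,c['fy'],c['cy']],[0,0,1.]])
    h,w=d.shape; u,v=np.meshgrid(np.arange(w),np.arange(h))
    p=cv2.undistortPoints(np.stack([u,v],-1).reshape(-1,1,2).astype(np.float64),K,np.array([c['k1'],0,0,0.])).reshape(h,w,2)
    P=np.dstack([p*d[...,None],d])
    if 'view' in c: T=np.linalg.inv(c['view'])
    else:
        W=np.eye(4); W[:3,:3]=R.from_rotvec(s['ee_rot']).as_matrix(); W[:3,3]=s['position']; T=W@c['mount']
    return P@T[:3,:3].T+T[:3,3]
E
python3 - <<'E'
from h import *
for n in ['scene','side']:
    s,im,d=snap(n); cv2.imwrite(f'pics/{n}0.png',im[...,::-1]); np.save(f'{n}0.npy',cloud(n,s,d))
print(s)
E
```

```text
{'clock': 0.05, 'joints': array([-0.10256166,  0.43520891,  0.02499972,  1.57409374, -0.01158603,
        1.13400386, -0.07504652]), 'dq': array([ 1.09727755e-03, -1.04046175e-03, -9.72187757e-05, -9.82422525e-05,
       -1.49709403e-03,  3.82459354e-04,  7.73062196e-04]), 'joint_efforts': array([ 3.45484652e-03, -6.69778419e+01,  9.89441872e-01, -3.15494049e+01,
       -6.06181682e-02,  3.75554559e-02,  1.00844309e-04]), 'position': array([ 6.24446632e-01, -1.06112410e-04,  1.98955369e-01]), 'ee_rot': array([-2.22082485e+00, -2.22066281e+00,  1.91668427e-03]), 'force': array([ 0.72771703, -0.54799692, -0.26006135]), 'ft_torque': array([-0.00896765, -0.00636811,  0.02610249]), 'gripper_force': 0.0, 'width': 0.9960928826592457}
```

View pics/scene0.png

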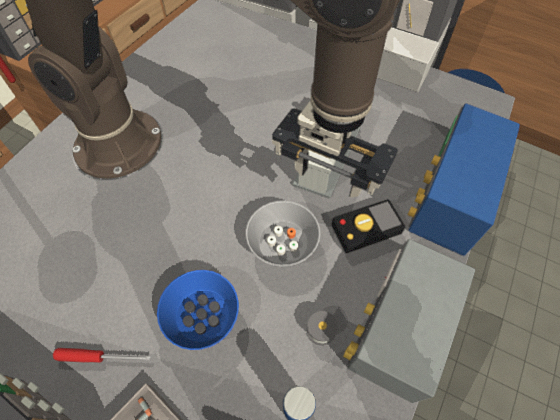

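View pics/side0.png

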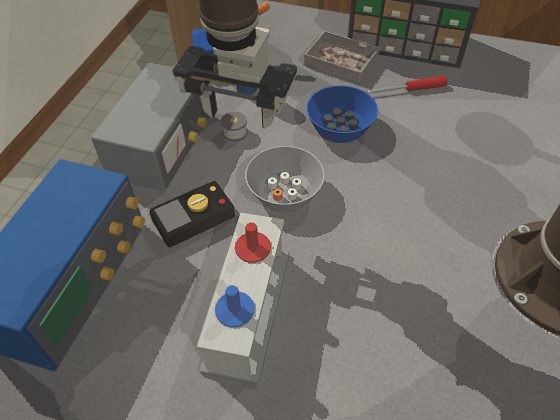

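The scene view shows the steel bowl at (283,233), with the orange bead at (292,232) and the stand hidden under the gripper. The side view shows the stand, with the red handle at (252,236), the blue at (234,297), and the steel bowl at (285,177) with its orange bead at (278,195).

Run:
```python
from h import *
from scipy.optimize import least_squares
def circ(P):
    r=least_squares(lambda q:np.hypot(P[:,0]-q[0],P[:,1]-q[1])-q[2],[*P[:,:2].mean(0),.05],loss='soft_l1',f_scale=.002); return r.x.round(4)
for n,box in [('side',(130,400,180,340)),('scene',(190,280,230,340))]:
    C=np.load(n+'0.npy'); im=cv2.imread(f'pics/{n}0.png'); hsv=cv2.cvtColor(im,cv2.COLOR_BGR2HSV)
    a,b,c,d=box; s=np.s_[a:b,c:d]; P=C[s].reshape(-1,3); H=hsv[s].reshape(-1,3)
    Z=P[:,2]
    if n=='side':
        red=((H[:,0]<6)|(H[:,0]>172))&(H[:,1]>150)
        blue=(H[:,0]>105)&(H[:,0]<125)&(H[:,1]>150)
        for m,l in((red,'red'),(blue,'blue')):
            for lo,hi in((.105,.122),(.165,.176)):
                q=P[m&(Z>lo)&(Z<hi)]
                print(l,lo,len(q),q.mean(0).round(4),np.ptp(q,0).round(3), ((q.max(0)+q.min(0))/2).round(4))
        m=(Z>.1)&(Z<.118)&(H[:,1]<60); q=P[m]; print('plate',cv2.minAreaRect(q[:,:2].astype(np.float32)*1000), np.median(q[:,2]))
    ora=(H[:,0]>=4)&(H[:,0]<16)&(H[:,1]>150)&(Z>.01)&(Z<.04); q=P[ora]; print(n,'orange',len(q),q.mean(0))
    # rim
    m=(Z>.050)&(Z<.060)&(H[:,1]<60)
    q=P[m]; q=q[np.hypot(q[:,0]-np.median(q[:,0]),q[:,1]-np.median(q[:,1]))<.12]; print('rim',len(q),circ(q),q.min(0),q.max(0))
```

```text
red 0.105 483 [0.5423 0.1839 0.1148] [0.059 0.059 0.008] [0.54   0.1804 0.1147]
red 0.165 77 [0.5398 0.1811 0.1695] [0.017 0.018 0.007] [0.5401 0.1813 0.169 ]
blue 0.105 29 [0.5444 0.3034 0.1153] [0.053 0.054 0.006] [0.5307 0.2989 0.1155]
blue 0.165 6 [0.5322 0.2975 0.1694] [0.011 0.011 0.002] [0.5301 0.2977 0.1694]
plate ((534.1396484375, 239.8977813720703), (80.85304260253906, 262.6771240234375), 5.8796916007995605) 0.10959396209606675
side orange 64 [ 0.56129515 -0.01847409  0.02049296]
rim 554 [ 0.5545 -0.0458  0.0787] [ 0.4737707  -0.12813214  0.05004999] [0.63686744 0.03531644 0.0587377 ]
scene orange 57 [ 0.56743435 -0.02584015  0.02078054]
rim 461 [ 0.5574 -0.0499  0.0787] [ 0.47561974 -0.12988576  0.05002223] [0.63868172 0.03260488 0.05802781]
```

Emit:
{"fn": "move_arm", "kwargs": {
  "series": [
    [-0.028,0.06,0.0,0,0,0],
    [-0.057,0.12,0.0,0,0,0],
    [-0.085,0.18,0.0,0,0,0],
    [-0.113,0.241,0.0,0,0,0],
    [-0.113,0.241,0.0,0,0,0]
  ],
  "claw": 1,
  "squeeze": 40
}}

```text
clock: 0.6
position: [0.5362, 0.1892, 0.1996]
ee_rot: [-2.206, -2.231, -0.002]
force: [-0.9, 0.2, -0.1]
width: 1.001
gripper_force: 0.0
```

Run:
```python
from h import *
s,im,d=snap('wrist'); C=cloud('wrist',s,d); cv2.imwrite('pics/w1.png',im[...,::-1])
hsv=cv2.cvtColor(im,cv2.COLOR_RGB2HSV); red=((hsv[...,0]<6)|(hsv[...,0]>172))&(hsv[...,1]>150)
print(s['position'],s['ee_rot'],s['clock'])
for lo,hi in((.105,.122),(.165,.176)):
    q=C[red&(C[...,2]>lo)&(C[...,2]<hi)]
    if len(q): print(len(q),q.mean(0),q.min(0),q.max(0))
```

```text
[0.5361625 0.189222  0.1995696] [-2.20610849e+00 -2.23059583e+00 -1.74015980e-03] 0.6
2200 [0.54583809 0.18353283 0.11442826] [0.51172991 0.15186737 0.11217746] [0.57143602 0.20833189 0.1206864 ]
520 [0.54221059 0.17968476 0.16920508] [0.53324775 0.17024963 0.16618256] [0.55158074 0.18811989 0.17164598]
```

View pics/w1.png

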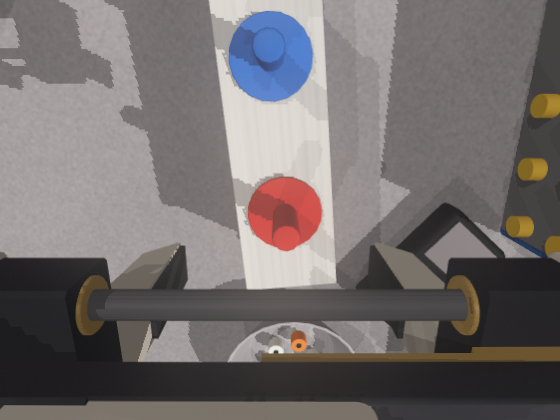

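The wrist view shows the red handle top at (286,240), between the open fingers, with the blue one at (268,45) clear of them. The arm hadn't settled, so I'll hold and remeasure.

Emit:
{"fn": "move_arm", "kwargs": {
  "series": [
    [0,0,0,0,0,0],
    [0,0,0,0,0,0],
    [0,0,0,0,0,0]
  ]
}}

```text
clock: 0.95
position: [0.5409, 0.179, 0.1995]
ee_rot: [2.224, 2.218, -0.001]
force: [0.3, -0.7, 0.0]
width: 1.0
gripper_force: 0.0
```

```bash
cat > red.py <<'E'
from h import *
s,im,d=snap('wrist'); C=cloud('wrist',s,d); cv2.imwrite('pics/last.png',im[...,::-1])
hsv=cv2.cvtColor(im,cv2.COLOR_RGB2HSV); red=((hsv[...,0]<6)|(hsv[...,0]>172))&(hsv[...,1]>150)
print(s['position'],s['ee_rot'],s['clock'],abs(s['dq']).max())
for lo,hi in((.105,.122),(.165,.176)):
    q=C[red&(C[...,2]>lo)&(C[...,2]<hi)]
    if len(q): print(len(q),q.mean(0),q.min(0),q.max(0))
E
python3 red.py
```

```text
[0.54087058 0.17903385 0.19954998] [ 2.22424335e+00  2.21807285e+00 -8.29876085e-04] 0.95 0.006020622200337631
2291 [0.5461184  0.18313052 0.11440566] [0.51178531 0.14989107 0.11241244] [0.57161284 0.20818323 0.12143193]
547 [0.54223874 0.17954681 0.16920888] [0.53327789 0.17064564 0.1666653 ] [0.55196502 0.18799904 0.17110504]
```

Emit:
{"fn": "move_arm", "kwargs": {
  "series": [
    [0.001,0.0,-0.03,0,0,0],
    [0.001,0.0,-0.06,0,0,0],
    [0.001,0.0,-0.085,0,0,0],
    [0.001,0.0,-0.098,0,0,0],
    [0.001,0.0,-0.098,0,0,0]
  ]
}}

```text
clock: 1.5
position: [0.5404, 0.1798, 0.1251]
ee_rot: [-2.222, -2.22, 0.004]
force: [-0.2, 0.0, 0.8]
width: 0.997
gripper_force: 0.0
```

Emit:
{"fn": "move_arm", "kwargs": {
  "series": [
    [0,0,0,0,0,0],
    [0,0,0,0,0,0],
    [0,0,0,0,0,0],
    [0,0,0,0,0,0],
    [0,0,0,0,0,0]
  ],
  "claw": -1,
  "squeeze": 45
}}

```text
clock: 2.0
position: [0.5412, 0.1808, 0.1266]
ee_rot: [2.221, 2.221, 0.001]
force: [0.0, -0.8, 0.4]
width: 0.613
gripper_force: 0.0
```

Emit:
{"fn": "move_arm", "kwargs": {
  "series": [
    [0,0,0,0,0,0],
    [0,0,0,0,0,0],
    [0,0,0,0,0,0],
    [0,0,0,0,0,0],
    [0,0,0,0,0,0]
  ]
}}

```text
clock: 2.5
position: [0.5411, 0.1807, 0.1263]
ee_rot: [2.221, 2.221, 0.0]
force: [1.0, 0.1, -0.7]
width: 0.202
gripper_force: 45.0
```

Emit:
{"fn": "move_arm", "kwargs": {
  "series": [
    [0,0,0.02,0,0,0],
    [0,0,0.06,0,0,0],
    [0,0,0.1,0,0,0],
    [0,0,0.14,0,0,0],
    [0,0,0.16,0,0,0]
  ]
}}

```text
clock: 3.0
position: [0.5418, 0.1811, 0.2489]
ee_rot: [2.221, 2.22, 0.005]
force: [0.5, 0.4, -0.5]
width: 0.205
gripper_force: 45.0
```

Emit:
{"fn": "move_arm", "kwargs": {
  "series": [
    [0,0,0,0,0,0],
    [0,-0.03,0,0,0,0],
    [0.005,-0.07,0,0,0,0],
    [0.01,-0.11,0,0,0,0],
    [0.015,-0.15,0,0,0,0]
  ]
}}

```text
clock: 3.5
position: [0.5515, 0.067, 0.2447]
ee_rot: [-2.22, -2.221, 0.003]
force: [0.7, 0.6, -0.6]
width: 0.205
gripper_force: 45.0
```

Emit:
{"fn": "move_arm", "kwargs": {
  "series": [
    [0.003,-0.04,0,0,0,0],
    [0.005,-0.08,0,0,0,0],
    [0.005,-0.12,0,0,0,0],
    [0.005,-0.155,0,0,0,0],
    [0.005,-0.155,0,0,0,0]
  ]
}}

```text
clock: 4.0
position: [0.555, -0.0531, 0.2447]
ee_rot: [2.228, 2.214, -0.005]
force: [-0.3, 0.9, -1.4]
width: 0.202
gripper_force: 45.0
```

Run:
```python
from h import *
s,im,d=snap('side'); np.save('side2.npy',cloud('side',s,d)); print(s['position'],s['clock'],s['gripper_force'],s['width'])
s,im2,d2=snap('scene'); np.save('scene2.npy',cloud('scene',s,d2))
cv2.imwrite('pics/side2.png',im[...,::-1]); cv2.imwrite('pics/scene2.png',im2[...,::-1])
a=cv2.resize(im[80:280,170:400],None,fx=1.7,fy=1.7); b=cv2.resize(im2[120:320,170:400],None,fx=1.7,fy=1.7)
cv2.imwrite('pics/both2.png',np.hstack([a,b])[...,::-1])
```

```text
[ 0.55496092 -0.05305761  0.24472798] 4.0 44.99056935310364 0.20215459507394995
```

View pics/both2.png

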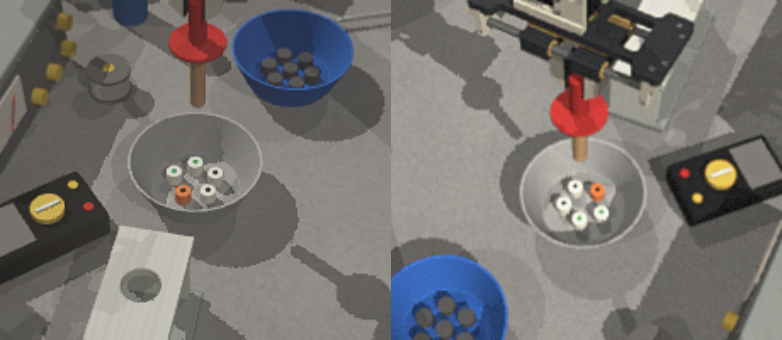

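The rod hangs upright in the grip above the bowl, and the hole is visible at (140,285) in the left crop. Next I'll measure the bead ring, the rod offset and the hole.

Run:
```python
from h import *
for n in('side','scene'):
    C=np.load(n+'2.npy'); im=cv2.imread(f'pics/{n}2.png'); hsv=cv2.cvtColor(im,cv2.COLOR_BGR2HSV); Z=C[...,2]
    near=(np.hypot(C[...,0]-.555,C[...,1]+.05)<.07)
    t=near&(Z>.13)&(Z<.21)&(hsv[...,1]>60); q=C[t]
    print(n,'rod zmin',np.sort(q[:,2])[:4])
    for lo in(.14,.155,.17,.18,.19):
        p=q[(q[:,2]>lo)&(q[:,2]<lo+.012)]
        if len(p): print(lo,len(p),p.mean(0).round(4),np.ptp(p,0).round(3))
    near=(np.hypot(C[...,0]-.556,C[...,1]+.048)<.05)
    b=(near&(Z>.0195)&(Z<.028)).astype(np.uint8)
    k,L,st,ce=cv2.connectedComponentsWithStats(b)
    pts=[C[L==i].mean(0) for i in range(1,k) if st[i,4]>15]
    for i in range(1,k):
        if st[i,4]>15: print(st[i,4],ce[i].round(),C[L==i].mean(0).round(4),hsv[L==i].mean(0).round())
    if n=='side':
        c=im[225:275,225:285]
        m=(abs(Z-.11)<.006); m=m[225:275,225:285].astype(np.uint8)*255
        cv2.imwrite('pics/hole.png',np.hstack([cv2.resize(c,None,fx=6,fy=6,interpolation=2),cv2.cvtColor(cv2.resize(m,None,fx=6,fy=6,interpolation=0),8)]))
        # hole contour from mask, refit on plate plane
        inv=cv2.bitwise_not(m); k,L,st,ce=cv2.connectedComponentsWithStats(inv)
        for i in range(1,k):
            if st[i,4]>40:
                e=cv2.dilate((L==i).astype(np.uint8),np.ones((3,3)))&(m>0); P=C[225:275,225:285][e>0]
                A=np.c_[2*P[:,:2],np.ones(len(P))]; r=np.linalg.lstsq(A,(P[:,:2]**2).sum(1),rcond=None)[0]
                print('hole',st[i],r[:2],np.sqrt(r[2]+r[0]**2+r[1]**2))
```

```text
side rod zmin [0.14443322 0.14484303 0.14489268 0.14541179]
0.14 25 [ 0.5516 -0.0479  0.1483] [0.016 0.009 0.007]
0.155 42 [ 0.5514 -0.0476  0.1615] [0.015 0.012 0.012]
0.17 40 [ 0.5513 -0.0471  0.1764] [0.015 0.012 0.011]
0.18 45 [ 0.5514 -0.0471  0.186 ] [0.015 0.011 0.011]
0.19 42 [ 0.5513 -0.0473  0.1957] [0.015 0.011 0.011]
55 [284. 175.] [ 0.5621 -0.0694  0.0229] [ 29.  32. 193.]
57 [272. 181.] [ 0.5822 -0.0476  0.0224] [ 29.  31. 192.]
56 [296. 182.] [ 0.5329 -0.0598  0.0228] [ 24.  21. 183.]
59 [277. 192.] [ 0.5625 -0.0206  0.0223] [ 15. 147. 180.]
59 [292. 192.] [ 0.5338 -0.0304  0.0225] [ 24.  22. 183.]
hole [  0   0  11  34 209] [0.59223428 0.18203766] 0.02529703740260938
hole [ 46   0  14  50 409] [0.45142322 0.16465772] 0.05866255480416991
hole [ 16  15  24  18 331] [0.53961414 0.18088467] 0.02134816827240597
scene rod zmin [0.14637205 0.14647348 0.14694393 0.14719363]
0.14 17 [ 0.5593 -0.0599  0.1495] [0.014 0.01  0.005]
0.155 29 [ 0.5597 -0.0593  0.1611] [0.014 0.011 0.011]
0.17 30 [ 0.5601 -0.0594  0.177 ] [0.014 0.01  0.01 ]
0.18 29 [ 0.5596 -0.0591  0.1861] [0.013 0.009 0.011]
0.19 8 [ 0.5605 -0.0599  0.192 ] [0.008 0.007 0.005]
45 [278. 230.] [ 0.5376 -0.0353  0.0218] [ 30.  16. 229.]
48 [291. 232.] [ 0.5655 -0.0246  0.0215] [ 11. 168. 225.]
52 [272. 240.] [ 0.5367 -0.0646  0.0217] [ 30.  16. 226.]
49 [293. 245.] [ 0.586  -0.0522  0.0216] [ 34.  22. 236.]
53 [280. 249.] [ 0.5648 -0.0742  0.0215] [ 32.  20. 236.]
```

Emit:
{"fn": "move_arm", "kwargs": {
  "series": [
    [0,0,0,0,0,0],
    [0,0,-0.04,0,0,0],
    [0,0,-0.08,0,0,0],
    [0,0,-0.11,0,0,0],
    [0,0,-0.13,0,0,0]
  ]
}}

```text
clock: 4.6
position: [0.555, -0.0463, 0.1466]
ee_rot: [-2.217, -2.222, 0.002]
force: [0.4, 0.2, -1.4]
width: 0.199
gripper_force: 45.0
```

Emit:
{"fn": "move_arm", "kwargs": {
  "series": [
    [0,0,0,0,0,0],
    [0,0,0,0,0,0],
    [0,0,0,0,0,0]
  ]
}}

```text
clock: 4.9
position: [0.5568, -0.0475, 0.1498]
ee_rot: [2.22, 2.221, 0.002]
force: [-0.0, -0.1, -0.6]
width: 0.205
gripper_force: 45.0
```

Run:
```python
from h import *
s,im,d=snap('side'); C=cloud('side',s,d); print(s['position'],s['clock'],s['force'])
s,im2,d2=snap('scene'); 
a=cv2.resize(im[100:260,190:390],None,fx=1.9,fy=1.9); b=cv2.resize(im2[140:300,190:390],None,fx=1.9,fy=1.9)
cv2.imwrite('pics/both3.png',np.hstack([a,b])[...,::-1])
C2=cloud('scene',s,d2)
for c,i in((C,im),(C2,im2)):
    hsv=cv2.cvtColor(i,cv2.COLOR_RGB2HSV); t=(np.hypot(c[...,0]-.556,c[...,1]+.048)<.05)&((hsv[...,0]<4)|(hsv[...,0]>172))&(hsv[...,1]>150)&(c[...,2]>.08)
    z=c[t][:,2]; print('disc z hist',np.histogram(z,bins=np.arange(.09,.17,.005))); q=c[t&(abs(c[...,2]-np.median(z))<.004)]; print(np.median(z),q.min(0),q.max(0))
```

```text
[ 0.55677612 -0.04752098  0.14975236] 4.9 [-0.01649322 -0.11133652 -0.58392876]
disc z hist (array([  0,   0,   0,   0,   0,   0,   0,   0,   9, 382,  72,  13,  19,
        15,  18,  13]), array([0.09 , 0.095, 0.1  , 0.105, 0.11 , 0.115, 0.12 , 0.125, 0.13 ,
       0.135, 0.14 , 0.145, 0.15 , 0.155, 0.16 , 0.165, 0.17 ]))
0.13928143288841466 [ 0.52505396 -0.07757342  0.13528797] [ 0.58449765 -0.01584397  0.14269722]
disc z hist (array([  0,   0,   0,   0,   0,   0,   0,   0,  10, 403,  17,  14,  12,
        12,  14,  10]), array([0.09 , 0.095, 0.1  , 0.105, 0.11 , 0.115, 0.12 , 0.125, 0.13 ,
       0.135, 0.14 , 0.145, 0.15 , 0.155, 0.16 , 0.165, 0.17 ]))
0.13809859268705166 [ 0.52663355 -0.08104992  0.13438788] [ 0.58687422 -0.02431842  0.14198846]
```

View pics/both3.png

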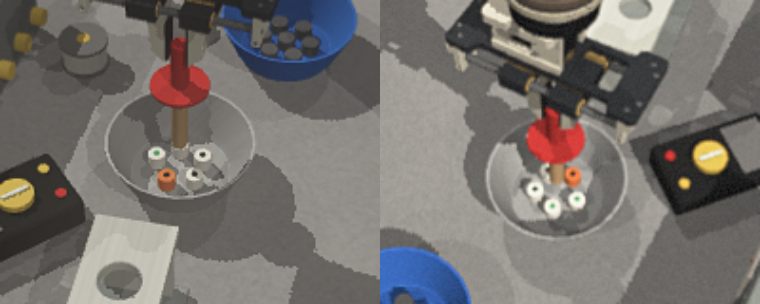

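The rod is centred over the bead ring, with its tip about 43 mm above the bench. I'll lower it gently.

Emit:
{"fn": "move_arm", "kwargs": {
  "series": [
    [0.001,0.002,-0.012,0,0,0],
    [0.001,0.002,-0.024,0,0,0],
    [0.001,0.002,-0.036,0,0,0],
    [0.001,0.002,-0.044,0,0,0],
    [0.001,0.002,-0.047,0,0,0]
  ]
}}

```text
clock: 5.5
position: [0.5561, -0.0466, 0.1123]
ee_rot: [-2.221, -2.22, 0.002]
force: [-0.3, 0.6, -1.3]
width: 0.206
gripper_force: 45.0
```

Emit:
{"fn": "move_arm", "kwargs": {
  "series": [
    [0,0,0,0,0,0],
    [0,0,0,0,0,0]
  ]
}}

```text
clock: 5.7
position: [0.5569, -0.0466, 0.1136]
ee_rot: [2.221, 2.221, 0.0]
force: [0.4, 0.7, -0.1]
width: 0.204
gripper_force: 45.0
```

Emit:
{"fn": "move_arm", "kwargs": {
  "series": [
    [0.013,0.009,0,0,0,0],
    [0.026,0.019,0,0,0,0],
    [0.01,0.03,0,0,0,0],
    [-0.01,0.03,0,0,0,0],
    [-0.026,0.019,0,0,0,0]
  ]
}}

```text
clock: 6.2
position: [0.5377, -0.03, 0.1136]
ee_rot: [-2.218, -2.225, -0.002]
force: [0.5, -0.0, -1.4]
width: 0.205
gripper_force: 45.0
```

Emit:
{"fn": "move_arm", "kwargs": {
  "series": [
    [-0.006,-0.019,0,0,0,0],
    [0,-0.038,0,0,0,0],
    [0.016,-0.049,0,0,0,0],
    [0.036,-0.049,0,0,0,0],
    [0.052,-0.038,0,0,0,0]
  ]
}}

```text
clock: 6.7
position: [0.578, -0.0642, 0.1137]
ee_rot: [2.225, 2.215, -0.0]
force: [0.7, 0.3, -0.3]
width: 0.202
gripper_force: 45.0
```

Run:
```python
from h import *
s,im,d=snap('side'); C=cloud('side',s,d); print(s['position'],s['clock'],s['force'])
s,im2,d2=snap('scene'); 
a=cv2.resize(im[100:260,190:390],None,fx=1.9,fy=1.9); b=cv2.resize(im2[140:300,190:390],None,fx=1.9,fy=1.9)
cv2.imwrite('pics/both4.png',np.hstack([a,b])[...,::-1])
```

```text
[ 0.57800351 -0.0641764   0.11371721] 6.7 [ 0.70957948  0.26909284 -0.33066112]
```

View pics/both4.png

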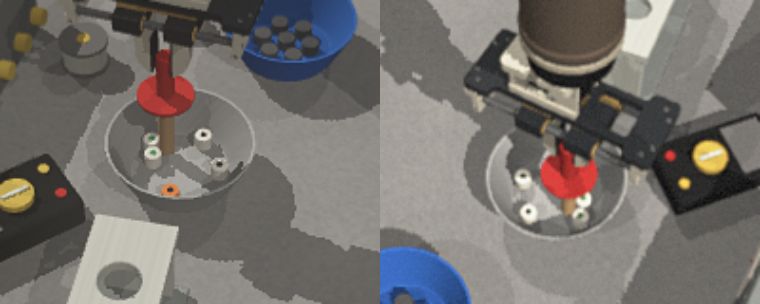

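The beads are being pushed about. The orange one is at (170,188) in the left crop, moved outward but still in the bowl, and the forces are small. I'll carry on round.

Emit:
{"fn": "move_arm", "kwargs": {
  "series": [
    [0.006,0.019,0,0,0,0],
    [0,0.038,0,0,0,0],
    [-0.016,0.049,0,0,0,0],
    [-0.036,0.049,0,0,0,0],
    [-0.052,0.038,0,0,0,0]
  ]
}}

```text
clock: 7.3
position: [0.5358, -0.0294, 0.1135]
ee_rot: [-2.216, -2.225, -0.001]
force: [0.5, -0.7, -1.3]
width: 0.205
gripper_force: 45.0
```

Emit:
{"fn": "move_arm", "kwargs": {
  "series": [
    [-0.006,-0.019,0,0,0,0],
    [0,-0.038,0,0,0,0],
    [0.016,-0.049,0,0,0,0],
    [0.036,-0.049,0,0,0,0],
    [0.052,-0.038,0,0,0,0]
  ]
}}

```text
clock: 7.8
position: [0.5778, -0.0641, 0.1136]
ee_rot: [2.225, 2.215, -0.0]
force: [-0.0, -0.4, -1.8]
width: 0.206
gripper_force: 45.0
```

Emit:
{"fn": "move_arm", "kwargs": {
  "series": [
    [0.006,0.019,0,0,0,0],
    [0,0.038,0,0,0,0],
    [-0.016,0.049,0,0,0,0],
    [-0.036,0.049,0,0,0,0],
    [-0.052,0.038,0,0,0,0]
  ]
}}

```text
clock: 8.3
position: [0.5356, -0.0294, 0.1133]
ee_rot: [-2.216, -2.225, -0.0]
force: [-0.4, 0.5, -2.0]
width: 0.205
gripper_force: 45.0
```

Emit:
{"fn": "move_arm", "kwargs": {
  "series": [
    [-0.006,-0.019,0,0,0,0],
    [0,-0.038,0,0,0,0],
    [0.016,-0.049,0,0,0,0],
    [0.036,-0.049,0,0,0,0],
    [0.052,-0.038,0,0,0,0]
  ]
}}

```text
clock: 8.8
position: [0.5778, -0.0641, 0.1137]
ee_rot: [2.225, 2.215, -0.0]
force: [0.7, 0.0, -1.1]
width: 0.205
gripper_force: 45.0
```

Emit:
{"fn": "move_arm", "kwargs": {
  "series": [
    [0.006,0.019,0,0,0,0],
    [0,0.038,0,0,0,0],
    [-0.016,0.049,0,0,0,0],
    [-0.036,0.049,0,0,0,0],
    [-0.052,0.038,0,0,0,0]
  ]
}}

```text
clock: 9.3
position: [0.5356, -0.0294, 0.1133]
ee_rot: [-2.216, -2.225, -0.0]
force: [0.1, 1.0, -0.2]
width: 0.204
gripper_force: 45.0
```

```bash
cat > ora.py <<'E'
from h import *
for n in('side','scene'):
    s,im,d=snap(n); C=cloud(n,s,d); h=cv2.cvtColor(im,cv2.COLOR_RGB2HSV)
    m=(h[...,0]>=4)&(h[...,0]<16)&(h[...,1]>150)&(C[...,2]<.06)&(C[...,2]>.005)&(np.hypot(C[...,0]-.556,C[...,1]+.047)<.1)
    print(n,m.sum(),C[m].mean(0) if m.any() else None, s['clock'])
E
python3 ora.py
```

```text
side 27 [ 0.54960946 -0.00192752  0.02285268] 9.3
scene 60 [ 0.55291387 -0.00621571  0.01977526] 9.35
```

Three and a third turns are done, and the orange bead has moved about 22 mm and is still inside the bowl. Now I'll bring the rod back.

Emit:
{"fn": "move_arm", "kwargs": {
  "series": [
    [0.013,-0.01,0,0,0,0],
    [0.026,-0.019,0.03,0,0,0],
    [0.026,-0.019,0.08,0,0,0],
    [0.026,-0.019,0.13,0,0,0],
    [0.026,-0.019,0.177,0,0,0]
  ]
}}

```text
clock: 9.9
position: [0.5582, -0.0473, 0.2481]
ee_rot: [2.222, 2.22, 0.001]
force: [1.6, -0.8, -1.3]
width: 0.203
gripper_force: 45.0
```

Emit:
{"fn": "move_arm", "kwargs": {
  "series": [
    [0,0,0,0,0,0],
    [-0.002,0.03,0,0,0,0],
    [-0.005,0.08,0,0,0,0],
    [-0.01,0.13,0,0,0,0],
    [-0.014,0.18,0,0,0,0]
  ]
}}

```text
clock: 10.4
position: [0.547, 0.0894, 0.2457]
ee_rot: [2.223, 2.22, 0.0]
force: [1.0, 0.5, -0.4]
width: 0.206
gripper_force: 45.0
```

Emit:
{"fn": "move_arm", "kwargs": {
  "series": [
    [-0.003,0.04,0,0,0,0],
    [-0.005,0.08,0,0,0,0],
    [-0.007,0.11,0,0,0,0],
    [-0.007,0.123,0,0,0,0],
    [-0.007,0.123,0,0,0,0]
  ]
}}

```text
clock: 10.9
position: [0.5413, 0.1818, 0.2456]
ee_rot: [-2.219, -2.223, 0.0]
force: [0.6, -0.2, -1.4]
width: 0.203
gripper_force: 45.0
```

Emit:
{"fn": "move_arm", "kwargs": {
  "series": [
    [0,0,0,0,0,0],
    [0,0,0,0,0,0],
    [0,0,0,0,0,0]
  ]
}}

```text
clock: 11.2
position: [0.5414, 0.1792, 0.2463]
ee_rot: [2.224, 2.219, -0.0]
force: [-0.2, -0.0, -1.3]
width: 0.202
gripper_force: 45.0
```

Run:
```python
from h import *
s,im,d=snap('side'); C=cloud('side',s,d); print(s['position'],s['clock'],s['force'])
h=cv2.cvtColor(im,cv2.COLOR_RGB2HSV); t=(np.hypot(C[...,0]-.541,C[...,1]-.18)<.03)&(C[...,2]>.12)&(C[...,2]<.205)&(h[...,0]>8)&(h[...,1]>60)&(h[...,0]<25)
for lo in(.13,.145,.16,.175):
    p=C[t&(C[...,2]>lo)&(C[...,2]<lo+.015)]; print(lo,len(p),p.mean(0).round(4) if len(p) else '')
cv2.imwrite('pics/s5.png',cv2.resize(im[120:320,170:370],None,fx=2.5,fy=2.5)[...,::-1])
```

```text
[0.54140074 0.17924867 0.24631408] 11.2 [-0.1798753  -0.02473328 -1.28089263]
0.13 0 
0.145 49 [0.5378 0.185  0.1529]
0.16 61 [0.5377 0.1848 0.1676]
0.175 57 [0.5377 0.185  0.1825]
```

View pics/s5.png

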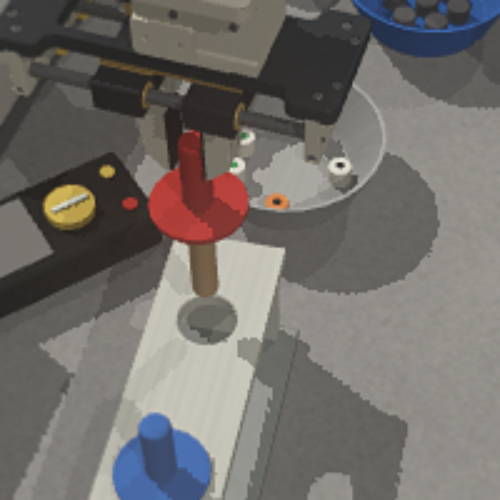

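The rod is upright, with its tip at (205,292) directly above the hole at (207,320), and the orange bead is in the bowl. I'll lower it along the path it came out on.

Emit:
{"fn": "move_arm", "kwargs": {
  "series": [
    [0,0,-0.03,0,0,0],
    [0,0,-0.06,0,0,0],
    [0,0,-0.09,0,0,0],
    [0,0,-0.11,0,0,0],
    [0,0,-0.125,0,0,0]
  ]
}}

```text
clock: 11.75
position: [0.5407, 0.18, 0.1515]
ee_rot: [-2.222, -2.22, 0.001]
force: [-0.6, -0.7, -1.3]
width: 0.203
gripper_force: 45.0
```

Emit:
{"fn": "move_arm", "kwargs": {
  "series": [
    [0,0,-0.01,0,0,0],
    [0,0,-0.02,0,0,0],
    [0,0,-0.028,0,0,0],
    [0,0,-0.034,0,0,0],
    [0,0,-0.034,0,0,0]
  ]
}}

```text
clock: 12.25
position: [0.5408, 0.1806, 0.1266]
ee_rot: [-2.221, -2.221, 0.001]
force: [-0.3, -0.4, -0.8]
width: 0.204
gripper_force: 45.0
```

Emit:
{"fn": "move_arm", "kwargs": {
  "series": [
    [0,0,0,0,0,0],
    [0,0,0,0,0,0],
    [0,0,0,0,0,0]
  ]
}}

```text
clock: 12.55
position: [0.5412, 0.1808, 0.1273]
ee_rot: [2.221, 2.221, 0.001]
force: [-0.4, 0.1, -0.5]
width: 0.206
gripper_force: 45.0
```

```bash
cat > disc.py <<'E'
from h import *
s,im,d=snap('side'); C=cloud('side',s,d); print(s['position'],s['clock'],s['force'])
h=cv2.cvtColor(im,cv2.COLOR_RGB2HSV); t=((h[...,0]<4)|(h[...,0]>172))&(h[...,1]>150)&(np.hypot(C[...,0]-.54,C[...,1]-.18)<.05)&(C[...,2]>.09)
z=C[t][:,2]; m=np.median(z); q=C[t&(abs(C[...,2]-m)<.005)]; print('disc',m,(q.max(0)+q.min(0))/2,np.ptp(q,0),'top',np.sort(z)[-5:])
p=C[t&(C[...,2]>.163)]; print('handle top',p.mean(0) if len(p) else '')
cv2.imwrite('pics/s6.png',cv2.resize(im[120:320,170:370],None,fx=2.5,fy=2.5)[...,::-1])
E
python3 disc.py
```

```text
[0.5412182  0.18082021 0.12733941] 12.55 [-0.35070846  0.07921567 -0.51596368]
disc 0.11611677191111236 [0.53911028 0.18299759 0.11548433] [0.06046033 0.05622184 0.00789098] top [0.17224419 0.17227998 0.17286071 0.17316417 0.17429617]
handle top [0.53991848 0.18575268 0.16983884]
```

Emit:
{"fn": "move_arm", "kwargs": {
  "series": [
    [0,0,-0.001,0,0,0],
    [0,0,-0.002,0,0,0],
    [0,0,-0.002,0,0,0]
  ]
}}

```text
clock: 12.9
position: [0.5414, 0.1808, 0.126]
ee_rot: [2.221, 2.221, 0.001]
force: [-1.1, -0.3, 3.9]
width: 0.206
gripper_force: 45.0
```

Emit:
{"fn": "move_arm", "kwargs": {
  "series": [
    [0,0,0,0,0,0],
    [0,0,0,0,0,0],
    [0,0,0,0,0,0],
    [0,0,0,0,0,0],
    [0,0,0,0,0,0]
  ],
  "claw": 1
}}

```text
clock: 13.4
position: [0.5409, 0.1807, 0.1254]
ee_rot: [-2.221, -2.221, 0.0]
force: [0.3, 0.9, 0.4]
width: 0.593
gripper_force: 0.0
```

Emit:
{"fn": "move_arm", "kwargs": {
  "series": [
    [0,0,0,0,0,0],
    [0,0,0,0,0,0],
    [0,0,0,0,0,0],
    [0,0,0,0,0,0],
    [0,0,0.02,0,0,0]
  ]
}}

```text
clock: 13.9
position: [0.5397, 0.1802, 0.139]
ee_rot: [-2.221, -2.221, 0.005]
force: [-1.2, 0.3, 0.2]
width: 0.994
gripper_force: 0.0
```

Emit:
{"fn": "move_arm", "kwargs": {
  "series": [
    [0,0,0.03,0,0,0],
    [0,0,0.06,0,0,0],
    [0,0,0.09,0,0,0],
    [0,0,0.12,0,0,0],
    [0,0,0.12,0,0,0]
  ]
}}

```text
clock: 14.4
position: [0.5427, 0.1814, 0.2337]
ee_rot: [2.22, 2.22, 0.008]
force: [-0.1, -0.3, 0.6]
width: 1.005
gripper_force: 0.0
```

```bash
python3 disc.py && python3 ora.py
```

```text
[0.54269245 0.1814301  0.2336991 ] 14.4 [-0.06334379 -0.30579104  0.58131906]
disc 0.11497805909095604 [0.53912108 0.18077283 0.1145922 ] [0.06080295 0.05939273 0.00762949] top [0.17171644 0.1719213  0.17195908 0.17225793 0.17263925]
handle top [0.53959709 0.18117271 0.16934715]
side 1 [ 0.54135817 -0.00088802  0.02118742] 14.45
scene 59 [ 0.552762   -0.00634392  0.01987808] 14.5
```

View pics/s6.png

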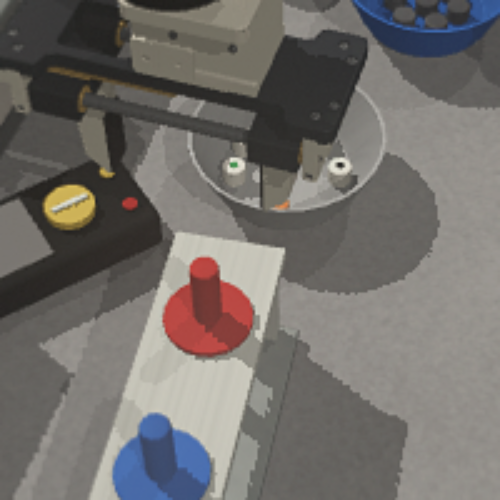

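The red rod sits upright in its hole with its disc at (208,318) down on the plate. The orange bead is in the bowl and the gripper is clear of everything.

```bash
python3 -c "
from cell import ticket
print(ticket.sign_off())"
```

```text
the job is handed in; nothing more can be done
None
```

The beads were stirred for just over three full turns, shifting the orange one about 22 mm within the bowl; the rod was hung back upright in its hole on its disc and released, and the job was handed in at about 14.5 s.

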